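# Make up the job trays for two watches

### The arm

A 6-joint arm with a two-finger parallel gripper is mounted at the origin on the work surface. World frame = base frame: x ahead of the robot, y to its left, z up, the work surface at z = 0. Lengths are in m, angles in rad, forces in N, time in s.
With the tool pointing down it reaches from about 0.4 to 0.825 m from the base axis. Payload 7 kg.
Tool frame: the origin (TCP) lies between the finger pads; the fingertips stand 8 mm ahead of it and the grasp point (between the pads) lies 11 mm behind it (arm.finger_overhang is the distance from the TCP to the fingertips, in m); z points along the fingers, y is the line along which they close (so a half turn about z gives the same grasp; the last joint's range is limited). The gripper opens to 88 mm and grips with 3 to 60 N. Pads are 19 mm wide; open, the fingers measure 130 mm over their backs; the gripper's body (78 mm by 193 mm) begins 47 mm behind the grasp point.
Start: joints at [-0.965, 0.359, 0.012, 0, -1.224, -0.288], TCP at [0.211, -0.641, 0.235] pointing down, gripper open.
Joint ranges: [-3.07, 3.07], [-1.43, 2.12], [-1.02, 1.25], [-3.03, 1.67], [-3.05, -0], [-3.03, 3.03]. Speed limits (rad/s): [2.39, 2.39, 3.01, 3.14, 3.14, 3.14].

### API

Orientations are given as [roll, pitch, yaw] about the fixed x, y, z axes, in that order (R = Rz(yaw) Ry(pitch) Rx(roll)).
In Python, from station import arm gives the robot as it stands.
- The arm moves only by the tool move_arm, never from a script. Its argument "rows" is text: rows parted by semicolons, each of 7 numbers parted by spaces: the turn, a rotation vector about the tool's x, y, z in degrees, then the shift along the tool's x, y, z in m, then the finger opening in m, from 0 to 0.0876. A call has 1 to 8 rows; each row shifts and turns the commanded pose from where the row before left it, along the tool's axes as they then stand; what a row does not reach is not made up. A row lasts 1/8 s, in which the tool goes at most 62.5 mm and 10.7 degrees, less where a joint would pass 70% of its speed; a pose out of reach is approached as far as the arm can. A call is refused whole if a number of a shift passes 0.0625 or a number of a turn 10.7, either way. A call with a gripper value outside its range is refused whole. The fingers move at their own pace and stop on an object; "squeeze" is the grip in N (left out, the last holds). Time passes only in rows, so rows that do not move let the fingers close. It gives the time, the measured TCP pose, the force, the opening and the grip force at its end, in the units of the state.
- arm.get_state(): the state, without advancing time (a new reading comes with each control period).
- arm.grab_frame(name): name is "scene" or "top"; returns (picture, depth): 480x640x3 uint8, blue, green, red; 480x640 float32, m along the optical axis (not along the pixel's ray), 0 where there is no reading.
- arm.camera_model(name): a dict with "mtx" (3x3 intrinsics, pixels), "k1" (the pictures are not rectified: a ray, as slopes to the right and down, at radius r is drawn at 1 + k1 r^2 times it, then the intrinsics apply), "camera_from_world" (4x4, takes a point from world to camera coordinates). Camera axes: x right, y down, z forward; pixel columns grow to the right and rows downward; lengths in m; the calibration is good to about 2 mm. A picture is of the moment at which its call begins. camera_model takes no time and is no camera call.
- arm.job_done(): hands the job in; it is judged then, once.
The state is a dict: "t": time; "q": joint angles; "qd": joint speeds; "joint_efforts": joint torques, N m; "eef_pos": TCP position; "ee_rot": TCP orientation; "force": force on the tool from outside, world axes, zero at the start; "moment": the same for the moment, N m; "width": finger opening in m; "gripper_force": force on a finger pad.
Only numpy, scipy, OpenCV 4.12 (cv2) and the standard library are available. Lean on these libraries where they do the work, as an engineer would, in place of code of your own. Each camera call takes 0.05 s, during which the arm holds its last target. There are 200 camera calls.

### The job

Make up the tools for two watch repairs. In the tray with the large watch, stand the large press die in the middle pocket, beside the watch, and lay the brass fixture plate flat in the end pocket farthest from the watch, lifting it straight up off its locating pins and keeping it level all the way; in the tray with the small watch, stand the small press die in the middle pocket and the lidded parts pot upright in the end pocket farthest from the watch. Set everything down without dropping it, and leave the loupe, the blower and the screwdriver where they are.

Things in the scene. Friction and masses are not known exactly. Their poses are not given: they have to be found in the camera images.
- tray_large: Shallow tray, fixed, three pockets in a row, with the large watch (steel, 44 mm across, 11 mm high, fixed) in one end pocket; else the trays are alike. 80 (x) by 236 (y) mm, floor 3 mm thick, walls 3 mm thick, tops 10 mm above the bench. Origin: centre of underside, z up. Pockets 74 x 75 mm, centred at x = 0 and y = +77.5 mm (watch), 0 (middle), -77.5 mm (end farthest from the watch).
- tray_small: Shallow tray, fixed, three pockets in a row, with the small watch (steel, 26 mm across, 7 mm high, fixed) in one end pocket; else the trays are alike. 80 (x) by 236 (y) mm, floor 3 mm thick, walls 3 mm thick, tops 10 mm above the bench. Origin: centre of underside, z up. Pockets 74 x 75 mm, centred at x = 0 and y = +77.5 mm (watch), 0 (middle), -77.5 mm (end farthest from the watch).
- stand: Aluminium block, 60 mm (its x) by 84 mm (its y) by 15 mm high, fixed to the bench, with two upright steel locating pins 5.6 mm thick at y = +18 and -18 mm that rise 18 mm above its top. At the start the fixture plate lies on it over the pins. Origin: centre of the underside; z up.
- plate: Brass plate 44 (x) by 54 (y) by 8 mm, two 8 mm through holes at y = +18 and -18 mm over the stand's pins; upright steel knob in the middle, 16 mm thick, top 50 mm above the underside. 120 g. Origin: centre of underside, z up. Starts flat on the stand (underside 15 mm above the bench), aligned with it; pins end 10 mm above its upper face: free after an 18 mm lift.
- die_large: Large press die: white plastic disc 44 mm across and 16 mm high with an upright stem 18 mm thick in the middle, 42 mm tall in all, standing on the disc. 50 g. Origin: centre of the underside, z up.
- die_small: Small press die: white plastic disc 26 mm across and 16 mm high with an upright stem 14 mm thick in the middle, 42 mm tall in all, standing on the disc. 20 g. Origin: centre of the underside, z up.
- pot: Parts pot: small round closed glass pot 36 mm across with a turned wooden lid, held fast, 38 mm across (the top 16 mm), 42 mm tall in all, standing upright. 60 g. Origin: centre of the underside, z up.
- loupe: Bystander: black eyeglass loupe standing on its wide rim, 36 mm across at the foot, 26 mm at the top, 36 mm tall. Loose. Origin: centre of the underside, z up.
- blower: Bystander: black rubber blower bulb standing upright, 48 mm across, with a thin nozzle, 75 mm tall. Loose. Origin: centre of the underside, z up.
- driver: Bystander: fine screwdriver lying on the bench, handle 75 mm long and 9 mm thick, blade 35 mm long pointing along its +x, roughly midway between the two trays. Loose. Origin: under the handle, 18 mm from the handle's middle towards the blade.
Not all that is in view belongs to the job. Leave any purple look-alike of the tray_large alone.

How it is judged:
At the end, for the whole second after the job is handed in: Each of the four parts is in its own pocket of its own tray, within 26 mm of the pocket centre along either tray axis, underside on the floor (within 3 mm), upright within 0.1 rad, released and at rest; loupe, blower and screwdriver are within 20 mm of their starts (x of die_large in the frame of tray_large between -0.026 and 0.026 m and y of die_large in the frame of tray_large between -0.026 and 0.026 m and z of die_large in the frame of tray_large between 0 and 0.006 m and angle between each of die_large, plate, die_small, pot's own z axis and vertical below 0.1 rad and linear speed of each of die_large, plate, die_small, pot below 0.02 m/s and angular speed of each of die_large, plate, die_small, pot below 0.2 rad/s and contact force between the fingers and die_large below 0.1 N and x of plate in the frame of tray_large between -0.026 and 0.026 m and y of plate in the frame of tray_large between -0.1035 and -0.0515 m and z of plate in the frame of tray_large between 0 and 0.006 m and contact force between the fingers and plate below 0.1 N and x of die_small in the frame of tray_small between -0.026 and 0.026 m and y of die_small in the frame of tray_small between -0.026 and 0.026 m and z of die_small in the frame of tray_small between 0 and 0.006 m and contact force between the fingers and die_small below 0.1 N and x of pot in the frame of tray_small between -0.026 and 0.026 m and y of pot in the frame of tray_small between -0.1035 and -0.0515 m and z of pot in the frame of tray_small between 0 and 0.006 m and contact force between the fingers and pot below 0.1 N and distance of each of loupe, blower, driver from where it was at the start of the episode below 0.02 m); the robot touches nothing.
It fails at once if the loupe, the blower or the screwdriver is moved by more than 20 mm (distance of any of loupe, blower, driver from where it was at the start of the episode above 0.02 m).
It fails at once if the fixture plate is tipped by more than 0.25 rad (angle between plate's own z axis and vertical above 0.25 rad).
It fails at once if a part is dropped or flung (faster than 0.8 m/s while out of the fingers) ((linear speed of die_large above 0.8 m/s and contact force between the fingers and die_large below 0.05 N) or (linear speed of die_small above 0.8 m/s and contact force between the fingers and die_small below 0.05 N) or (linear speed of pot above 0.8 m/s and contact force between the fingers and pot below 0.05 N) or (linear speed of plate above 0.8 m/s and contact force between the fingers and plate below 0.05 N)).
It also fails if it takes over 104 s, if anything falls off the work surface, if the arm or the gripper's body presses on something with over 40 N, if the wrist force passes 120 N, or if a joint passes its speed limit or range.

## Working session

There is one attempt and no reset: what is moved stays moved. The work goes in short steps, Python scripts to look and compute and a tool call to move; the robot and the scene stay as the last step left them, time stands still between calls to the robot, and variables do not carry over. Pictures are saved under pics/ and viewed, at most 14 in all, crops included, and the job is handed in when it is done.

Besides the shell and the picture viewer there is one more tool, called as name(argument=value, ...), one argument or row to a line, values as JSON. move_arm: Moves the arm, as the interface text tells. Its arguments: {"type":"object","properties":{"rows":{"type":"string"},"squeeze":{"type":"number"}},"required":["rows"]}

```bash
mkdir -p pics; cat > h.py <<'E'
import numpy as np,cv2
from station import arm
def world(name,pts,depth=None,z=None):
    m=arm.camera_model(name);K=np.array(m["mtx"]);T=np.linalg.inv(np.array(m["camera_from_world"]));out=[]
    for i,(u,v) in enumerate(pts):
        xd=(u-K[0,2])/K[0,0];yd=(v-K[1,2])/K[1,1];x,y=xd,yd
        for _ in range(20):
            s=1+m["k1"]*(x*x+y*y);x,y=xd/s,yd/s
        r=T[:3,:3]@[x,y,1];o=T[:3,3]
        zz=z[i] if np.ndim(z) else z
        d=(zz-o[2])/r[2] if zz is not None else depth[int(v),int(u)]
        out.append(o+r*d)
    return np.array(out)
E
python3 - <<'E'
from h import *
for n in("scene","top"):
    p,d=arm.grab_frame(n);cv2.imwrite(f"pics/{n}0.png",p);np.save(n+"0.npy",d)
    m=arm.camera_model(n);print(np.linalg.inv(np.array(m["camera_from_world"])).round(3),m["k1"])
print(arm.get_state())
E
```

```text
[[-0.612  0.681 -0.402  1.156]
 [ 0.791  0.52  -0.322  0.516]
 [-0.01  -0.515 -0.857  1.261]
 [ 0.     0.     0.     1.   ]] 0.009447869718145409
[[ 4.000e-02 -9.750e-01  2.170e-01  3.800e-01]
 [-9.990e-01 -3.900e-02  1.000e-02  4.800e-02]
 [-1.000e-03 -2.180e-01 -9.760e-01  1.024e+00]
 [ 0.000e+00  0.000e+00  0.000e+00  1.000e+00]] -0.0757095152971947
{'t': 0.1, 'q': array([-9.64887450e-01,  3.59354107e-01,  1.12047696e-02, -2.85994303e-04,
       -1.22408891e+00, -2.88112551e-01]), 'qd': array([ 0.0007798 , -0.00144163,  0.00043595,  0.00077434, -0.00050811,
       -0.00134862]), 'joint_efforts': array([-1.59178322e-03, -5.84163308e+01,  2.93753582e+01,  7.01554924e+00,
        1.01999781e-02, -6.21310005e-05]), 'eef_pos': array([ 0.21078314, -0.64083404,  0.23371893]), 'ee_rot': array([ 3.14013377e+00, -1.51958835e-04, -2.82389359e+00]), 'force': array([ 0.07369896, -0.45092285,  0.20796445]), 'moment': array([ 0.02124327,  0.01159931, -0.02158721]), 'gripper_force': 0.0, 'width': 0.08776148818905163}
```

View pics/top0.png

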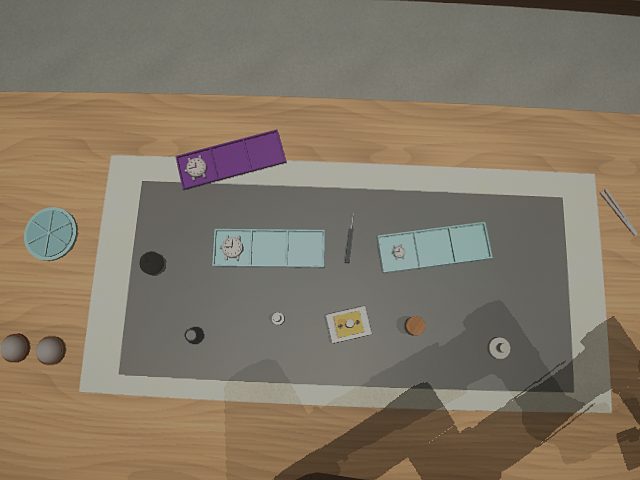

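View pics/scene0.png

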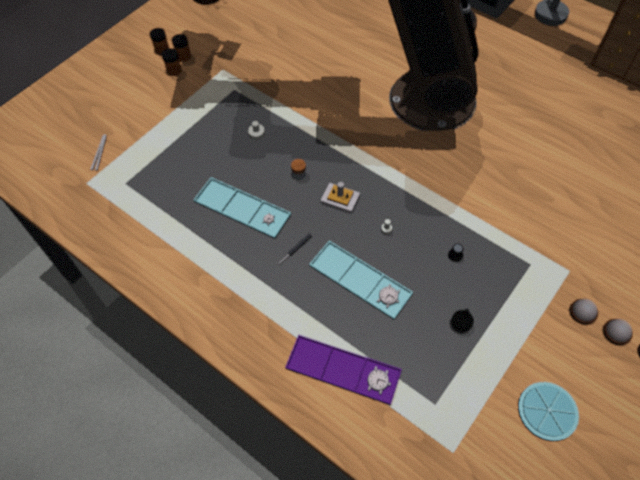

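The top view shows these candidates:
- **Trays:** cyan with large watch (232,247), cyan with small watch (398,251), and the purple decoy (230,160), which I leave alone.
- **Dies:** large (499,348) and small (278,318).
- **Plate on stand:** (349,323). **Pot:** (415,325); the brown jars off the mat are not the pot.
- **Bystanders:** loupe (194,335), blower (152,263), driver (349,240).

Next is one close crop to check these.

```bash
python3 - <<'E'
from h import *
p=cv2.imread("pics/top0.png");c=p[210:365,205:525]
cv2.imwrite("pics/c1.png",cv2.resize(c,None,fx=2.5,fy=2.5,interpolation=cv2.INTER_CUBIC))
a=p[305:365,255:305];b=p[300:350,320:375];e=p[300:350,390:440];f=p[320:370,475:525]
cv2.imwrite("pics/c2.png",np.vstack([np.hstack([cv2.resize(x,(300,300),interpolation=cv2.INTER_CUBIC) for x in r]) for r in ((p[295:345,255:305],p[300:350,325:375]),(e,f))]))
E
```

```text
(no output)
```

View pics/c1.png

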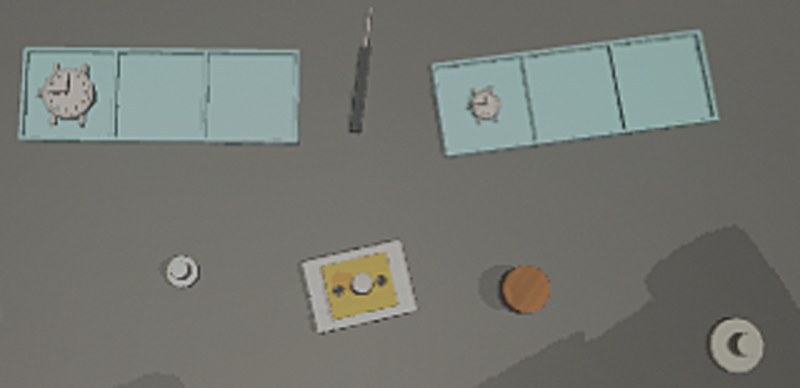

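View pics/c2.png

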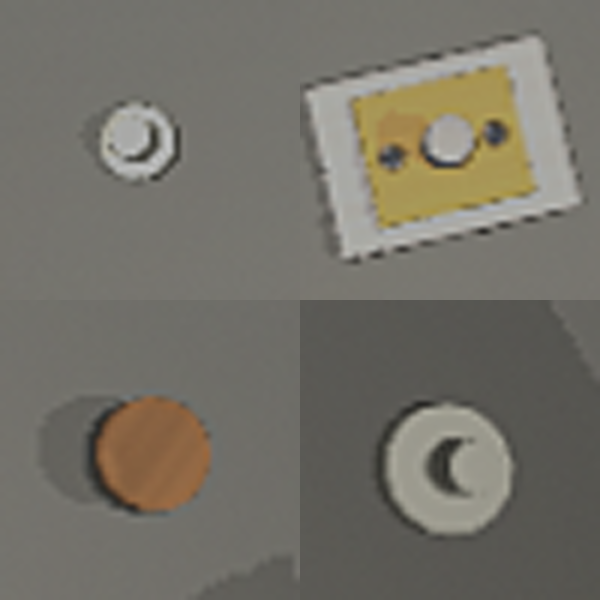

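```bash
python3 - <<'E'
from h import *
def s(P,k,o): return [((x+.5)/k-.5+o[0],(y+.5)/k-.5+o[1]) for x,y in P]
W=lambda P,z:world("top",P,z=z)
mm=lambda a:(a*1000).round(1).tolist()
print("ds disc",mm(W(s([(139,140)],6,(255,295)),.016)),"stem",mm(W(s([(131,132)],6,(255,295)),.042)))
print("knob",mm(W(s([(150,139)],6,(325,300)),.065)))
pn=W(s([(92,157),(196,131)],6,(325,300)),.030);print("pins",mm(pn),np.degrees(np.arctan2(*(pn[0]-pn[1])[:2])))
st=W(s([(6,90),(243,37),(281,203),(44,260)],6,(325,300)),.015);print("stand",mm(st),mm(st.mean(0)))
d=st[0]+st[3]-st[1]-st[2];print("stand y dir deg",np.degrees(np.arctan2(d[1],d[0])))
print("pot",mm(W(s([(154,154)],6,(390,300)),.042)))
print("dl",mm(W(s([(148,168)],6,(475,320)),.016)))
for n,P in(("L",[(24,48),(299,50),(298,143),(19,139)]),("S",[(432,64),(702,31),(719,120),(446,155)])):
    t=W(s(P,2.5,(205,210)),.01);c=t.mean(0);y=t[0]+t[3]-t[1]-t[2];y/=np.linalg.norm(y)
    print(n,mm(t),"c",mm(c),"yaw",np.degrees(np.arctan2(-y[0],y[1])),"end",mm(c-y*.0775),"sz",[np.linalg.norm(t[i]-t[(i+1)%4]).round(3) for i in range(4)])
print("driver",mm(W(s([(370,10),(356,130)],2.5,(205,210)),.005)),"loupe",mm(W([(194,335)],.036)),"blower",mm(W([(152,263)],.04)))
dd=np.load("top0.npy")
for u,v in[(278,318),(350,323),(415,325),(499,348)]:print(mm(world("top",[(u,v)],depth=dd)))
# scene cross-check via projection
import numpy as np
m=arm.camera_model("scene");T=np.array(m["camera_from_world"]);K=np.array(m["mtx"])
for q in [[*W(s([(150,139)],6,(325,300)),.065)[0]] if 0 else W(s([(150,139)],6,(325,300)),.065)[0],W(s([(154,154)],6,(390,300)),.042)[0]]:
    c=T[:3,:3]@q+T[:3,3];x=c[:2]/c[2];x=x*(1+m["k1"]*(x@x));print("scene px",K[:2,:2]@x+K[:2,2])
E
```

```text
ds disc [[439.1, 144.1, 16.0]] stem [[440.1, 144.4, 42.0]]
knob [[432.6, -0.4, 65.0]]
pins [[427.7, 17.0, 30.0], [437.7, -17.5, 30.0]] -16.116136971911754
stand [[449.9, 46.7, 15.0], [471.2, -33.8, 15.0], [415.5, -48.0, 15.0], [393.4, 31.6, 15.0]] [432.5, -0.9, 15.0]
stand y dir deg 105.1501078490435
pot [[433.7, -132.4, 42.0]]
dl [[395.6, -310.0, 16.0]]
L [[622.3, 292.2, 10.0], [629.9, 56.5, 10.0], [549.5, 54.1, 10.0], [543.3, 289.4, 10.0]] c [586.2, 173.0, 10.0] yaw 1.679686748565664 end [588.5, 95.6, 10.0] sz [np.float64(0.236), np.float64(0.08), np.float64(0.235), np.float64(0.079)]
S [[622.2, -57.3, 10.0], [660.9, -290.8, 10.0], [583.1, -303.0, 10.0], [544.2, -70.4, 10.0]] c [602.6, -180.4, 10.0] yaw 9.459865304141484 end [615.4, -256.8, 10.0] sz [np.float64(0.237), np.float64(0.079), np.float64(0.236), np.float64(0.079)]
driver [[669.2, -3.4, 5.0], [563.4, 5.5, 5.0]] loupe [[396.5, 308.0, 36.0]] blower [[537.9, 408.1, 40.0]]
[[437.5, 141.3, 40.0]]
[[432.1, -1.3, 64.9]]
[[434.3, -132.1, 41.2]]
[[394.5, -302.5, 35.5]]
scene px [340.5970615 183.2346618]
scene px [298.52239052 163.53791912]
```

The crop confirms the choice. The knob and pot positions agree with depth and with the scene camera, so I start with die_large, turning the tool to yaw 180° first so its axes line up with the world.

move_arm(
  rows="0 0 9.1 0 0 0 0.0876; 0 0 9.1 0 0 0 0.0876; 0 0 0 -0.028 0.05 0.01 0.0876; 0 0 0 -0.028 0.05 0.02 0.0876; 0 0 0 -0.028 0.05 0.02 0.0876; 0 0 0 -0.028 0.05 0.02 0.0876; 0 0 0 -0.028 0.05 0.02 0.06; 0 0 0 -0.028 0.05 0.02 0.06",
  squeeze=25,
)

```text
t: 1.1
eef_pos: [0.3794, -0.3395, 0.124]
ee_rot: [-3.142, 0.0, -3.142]
force: [1.6, -1.2, -0.4]
width: 0.0732
gripper_force: 0.0
```

move_arm(
  rows="0 0 0 -0.017 0.03 0 0.06; 0 0 0 0 0 0.04 0.06; 0 0 0 0 0 0.035 0.06; 0 0 0 0 0 0.022 0.06; 0 0 0 0 0 0 0.06",
)

```text
t: 1.72
eef_pos: [0.3944, -0.3106, 0.026]
ee_rot: [3.14, -0.004, 3.142]
force: [-0.2, -0.4, 0.1]
width: 0.0599
gripper_force: 0.0
```

```bash
python3 - <<'E'
from h import *
p,d=arm.grab_frame("scene");cv2.imwrite("pics/s1.png",cv2.resize(p[60:180,180:340],(800,600),interpolation=cv2.INTER_CUBIC));s=arm.get_state();print(s["q"],s["eef_pos"])
E
```

```text
[-2.75353479e-01  3.20866730e-01 -6.12176609e-01  1.16458099e-04
 -6.39691014e-01 -1.29529344e+00] [ 0.39538824 -0.31104398  0.02719602]
```

View pics/s1.png

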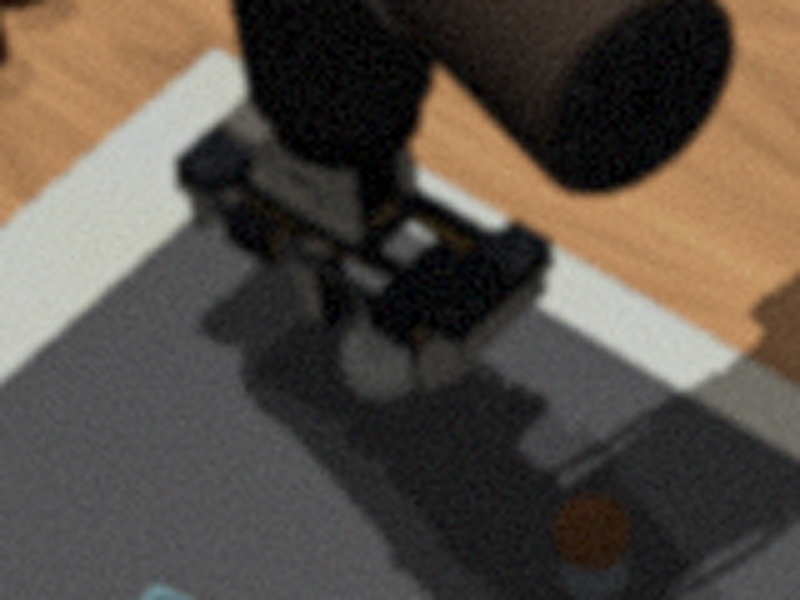

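The die's disc shows between the fingers, at about (375,360) in the crop. Now I close and lift.

move_arm(
  rows="0 0 0 0 0 0 0.01; 0 0 0 0 0 0 0.01; 0 0 0 0 0 0 0.01; 0 0 0 0 0 0 0.01; 0 0 0 0 0 0 0.01; 0 0 0 0 0 -0.01 0.01; 0 0 0 0 0 -0.04 0.01; 0 0 0 0 0 -0.04 0.01",
)

```text
t: 2.78
eef_pos: [0.3955, -0.3111, 0.1189]
ee_rot: [3.141, -0.001, -3.141]
force: [0.3, -1.3, -1.2]
width: 0.0172
gripper_force: 25.0
```

move_arm(
  rows="0 0 0 -0.01 0.025 0 0.01; 0 0 0 -0.02 0.05 0 0.01; 0 0 0 -0.02 0.05 0 0.01; 0 0 0 -0.02 0.05 0 0.01; 0 0 0 -0.02 0.05 0 0.01; 0 0 0 -0.02 0.05 0 0.01; 0 0 0 -0.02 0.05 0 0.01; 0 0 0 -0.02 0.05 0 0.01",
)

```text
t: 3.78
eef_pos: [0.5462, 0.0657, 0.1183]
ee_rot: [3.141, 0.001, -3.141]
force: [1.0, -0.5, -0.1]
width: 0.0174
gripper_force: 25.0
```

move_arm(
  rows="0 0 0 -0.02 0.05 0 0.01; 0 0 0 -0.015 0.04 0 0.01; 0 0 0 -0.006 0.018 0 0.01; 0 0 0 0 0 0 0.01; 0 0 0 0 0 0 0.01",
)

```text
t: 4.4
eef_pos: [0.5862, 0.171, 0.1176]
ee_rot: [-3.141, -0.001, 3.141]
force: [0.0, -0.5, -0.7]
width: 0.0171
gripper_force: 25.0
```

move_arm(
  rows="0 0 0 0 0 0.035 0.01; 0 0 0 0 0 0.03 0.01; 0 0 0 0 0 0.012 0.01; 0 0 0 0 0 0.006 0.01; 0 0 0 0 0 0.003 0.01; 0 0 0 0 0 0.001 0.01; 0 0 0 0 0 0 0.01",
)

```text
t: 5.28
eef_pos: [0.5871, 0.1721, 0.0312]
ee_rot: [3.141, 0.001, -3.141]
force: [-0.5, 0.4, -0.0]
width: 0.0175
gripper_force: 25.0
```

move_arm(
  rows="0 0 0 0 0 0.001 0.01; 0 0 0 0 0 0 0.01; 0 0 0 0 0 0 0.01",
)

```text
t: 5.65
eef_pos: [0.5871, 0.1721, 0.0307]
ee_rot: [3.141, 0.001, -3.141]
force: [-1.7, -0.9, 5.9]
width: 0.0175
gripper_force: 25.0
```

Contact shows at 5.9 N, so the die is on the floor. Next I release gently and rise.

move_arm(
  rows="0 0 0 0 0 0 0.024; 0 0 0 0 0 0 0.035; 0 0 0 0 0 0 0.045; 0 0 0 0 0 0 0.05; 0 0 0 0 0 -0.02 0.05; 0 0 0 0 0 -0.04 0.05; 0 0 0 0 0 -0.03 0.05; 0 0 0 0 0 0 0.05",
)

```text
t: 6.65
eef_pos: [0.5883, 0.1727, 0.1223]
ee_rot: [3.139, 0.004, -3.141]
force: [-0.0, 0.4, -0.7]
width: 0.0497
gripper_force: 0.0
```

move_arm(
  rows="0 0 0 0.03 -0.033 0 0.05; 0 0 0 0.04 -0.045 0 0.05; 0 0 0 0.04 -0.045 0 0.05; 0 0 0 0.03 -0.035 0 0.05; 0 0 0 0.015 -0.015 0 0.05; 0 0 0 0 0 0 0.05; 0 0 0 0 0 0 0.05",
  squeeze=40,
)

```text
t: 7.52
eef_pos: [0.4328, -0.0006, 0.1196]
ee_rot: [3.142, 0.001, -3.141]
force: [0.0, 0.4, 0.2]
width: 0.0503
gripper_force: 0.0
```

move_arm(
  rows="0 0 0 0 0 0.03 0.05; 0 0 0 0 0 0.03 0.05; 0 0 0 0 0 0.012 0.05; 0 0 0 0 0 0 0.03; 0 0 0 0 0 0 0.024; 0 0 0 0 0 0 0.02; 0 0 0 0 0 0 0.017; 0 0 0 0 0 0 0.01",
  squeeze=8,
)

```text
t: 8.52
eef_pos: [0.4323, -0.0009, 0.0481]
ee_rot: [3.141, 0.001, -3.141]
force: [-0.9, 1.4, 4.2]
width: 0.0157
gripper_force: 8.0
```

move_arm(
  rows="0 0 0 0 0 0 0.01; 0 0 0 0 0 0 0.01; 0 0 0 0 0 0 0.01",
  squeeze=8,
)

```text
t: 8.9
eef_pos: [0.4323, -0.0009, 0.0481]
ee_rot: [3.141, 0.001, -3.141]
force: [-2.0, 2.3, 6.1]
width: 0.0158
gripper_force: 8.0
```

move_arm(
  rows="0 0 0 0 0 0 0.01; 0 0 0 0 0 0 0.01; 0 0 0 0 0 -0.002 0.01; 0 0 0 0 0 -0.003 0.01; 0 0 0 0 0 -0.004 0.01; 0 0 0 0 0 0 0.01",
  squeeze=35,
)

```text
t: 9.65
eef_pos: [0.432, -0.001, 0.057]
ee_rot: [3.141, 0.001, -3.141]
force: [-0.1, 2.4, -0.6]
width: 0.015
gripper_force: 35.0
```

move_arm(
  rows="0 0 0 0 0 -0.005 0.01; 0 0 0 0 0 -0.005 0.01; 0 0 0 0 0 -0.005 0.01; 0 0 0 0 0 -0.01 0.01; 0 0 0 0 0 -0.02 0.01; 0 0 0 0 0 -0.02 0.01; 0 0 0 0 0 0 0.01; 0 0 0 0 0 0 0.01",
)

```text
t: 10.65
eef_pos: [0.4313, -0.0013, 0.1212]
ee_rot: [3.142, -0.0, 3.141]
force: [0.2, 0.4, -1.5]
width: 0.0151
gripper_force: 35.0
```

```bash
python3 - <<'E'
from h import *
p,d=arm.grab_frame("scene");cv2.imwrite("pics/s2.png",cv2.resize(p[110:230,270:430],(800,600),interpolation=cv2.INTER_CUBIC));s=arm.get_state();print(s["q"],s["eef_pos"],s["force"],s["moment"])
E
```

```text
[ 4.57498064e-01  6.68148132e-02 -6.59774721e-01 -3.04018154e-04
 -8.45247248e-01 -2.02821626e+00] [ 0.43121664 -0.00138809  0.12099251] [ 0.88399929  0.09973676 -1.9187471 ] [-0.04744159  0.00535157 -0.02563032]
```

View pics/s2.png

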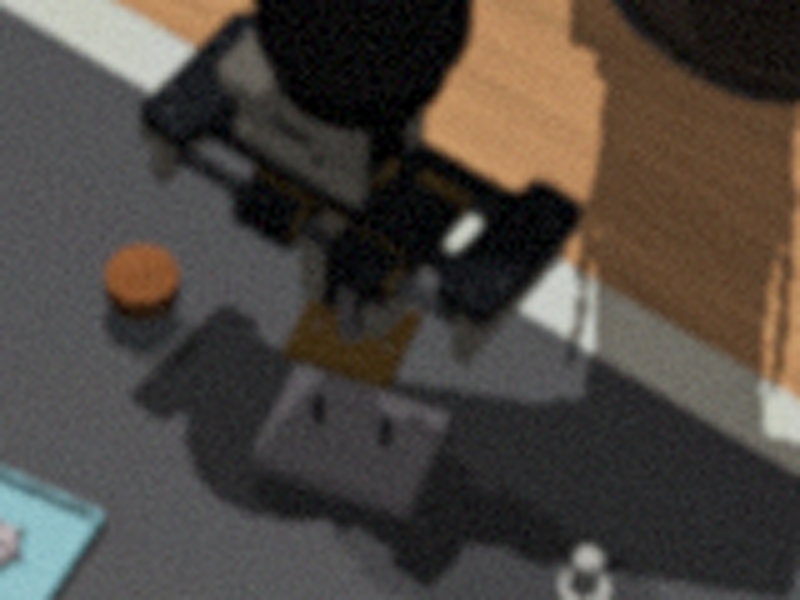

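The plate is off the pins and level, at crop (355,340). I carry it to the end pocket.

move_arm(
  rows="0 0 0 -0.015 0.01 0 0.01; 0 0 0 -0.035 0.022 0 0.01; 0 0 0 -0.04 0.025 0 0.01; 0 0 0 -0.037 0.022 0 0.01; 0 0 0 -0.02 0.012 0 0.01; 0 0 0 -0.01 0.006 0 0.01; 0 0 6.7 0 0 0 0.01; 0 0 6.7 0 0 0 0.01",
)

```text
t: 11.7
eef_pos: [0.5885, 0.0958, 0.1208]
ee_rot: [-3.141, -0.001, 2.904]
force: [0.1, -0.9, -0.8]
width: 0.0148
gripper_force: 35.0
```

move_arm(
  rows="0 0 0 0 0 0 0.01; 0 0 0 0 0 0.025 0.01; 0 0 0 0 0 0.03 0.01; 0 0 0 0 0 0.01 0.01; 0 0 0 0 0 0.01 0.01; 0 0 0 0 0 0.003 0.01; 0 0 0 0 0 0 0.01; 0 0 0 0 0 0 0.01",
)

```text
t: 12.7
eef_pos: [0.5892, 0.096, 0.0443]
ee_rot: [3.141, 0.001, 2.908]
force: [0.3, -0.1, -2.0]
width: 0.015
gripper_force: 35.0
```

move_arm(
  rows="0 0 0 0 0 0.004 0.01; 0 0 0 0 0 0.002 0.01; 0 0 0 0 0 0.001 0.01; 0 0 0 0 0 0.001 0.01; 0 0 0 0 0 0 0.01; 0 0 0 0 0 0 0.01",
)

```text
t: 13.45
eef_pos: [0.5887, 0.0958, 0.0362]
ee_rot: [-3.141, 0.0, 2.908]
force: [-3.1, 0.0, 5.5]
width: 0.0151
gripper_force: 35.0
```

The plate has touched down, so I release, rise and turn back.

move_arm(
  rows="0 0 0 0 0 0 0.022; 0 0 0 0 0 0 0.03; 0 0 0 0 0 0 0.04; 0 0 0 0 0 0 0.05; 0 0 0 0 0 -0.03 0.05; 0 0 0 0 0 -0.055 0.05; 0 0 -6.7 0 0 0 0.05; 0 0 -6.7 0 0 0 0.05",
  squeeze=20,
)

```text
t: 14.45
eef_pos: [0.5891, 0.0961, 0.1215]
ee_rot: [3.141, 0.002, -3.138]
force: [-0.2, 0.0, -0.3]
width: 0.0499
gripper_force: 0.0
```

move_arm(
  rows="0 0 0 0.03 0.01 0 0.05; 0 0 0 0.045 0.014 0 0.05; 0 0 0 0.045 0.014 0 0.05; 0 0 0 0.02 0.007 0 0.05; 0 0 0 0.009 0.003 0 0.05; 0 0 0 0 0 0 0.05; 0 0 0 0 0 0 0.05",
)

```text
t: 15.32
eef_pos: [0.4405, 0.1439, 0.1206]
ee_rot: [-3.142, 0.0, 3.141]
force: [-0.2, -0.0, 0.1]
width: 0.05
gripper_force: 0.0
```

move_arm(
  rows="0 0 0 0 0 0.035 0.05; 0 0 0 0 0 0.035 0.05; 0 0 0 0 0 0.02 0.05; 0 0 0 0 0 0.003 0.03; 0 0 0 0 0 0 0.02; 0 0 0 0 0 0 0.01; 0 0 0 0 0 0 0.01; 0 0 0 0 0 0 0.01",
)

```text
t: 16.32
eef_pos: [0.4402, 0.1442, 0.0282]
ee_rot: [3.141, 0.001, -3.141]
force: [-0.6, 0.7, 3.6]
width: 0.0133
gripper_force: 20.0
```

move_arm(
  rows="0 0 0 0 0 -0.01 0.005; 0 0 0 0 0 -0.04 0.005; 0 0 0 0 0 -0.045 0.005; 0 0 0 -0.015 -0.03 0 0.005; 0 0 0 -0.025 -0.05 0 0.005; 0 0 0 -0.025 -0.05 0 0.005; 0 0 0 -0.025 -0.05 0 0.005; 0 0 0 -0.025 -0.05 0 0.005",
)

```text
t: 17.32
eef_pos: [0.5555, -0.0878, 0.1235]
ee_rot: [3.141, 0.001, -3.141]
force: [0.7, 0.9, -0.0]
width: 0.0136
gripper_force: 20.0
```

move_arm(
  rows="0 0 0 -0.025 -0.05 0 0.005; 0 0 0 -0.015 -0.03 0 0.005; 0 0 0 -0.007 -0.015 0 0.005; 0 0 0 0 0 0 0.005; 0 0 0 0 0 0.035 0.005; 0 0 0 0 0 0.035 0.005; 0 0 0 0 0 0.015 0.005; 0 0 0 0 0 0 0.005",
)

```text
t: 18.32
eef_pos: [0.6013, -0.1803, 0.0372]
ee_rot: [-3.142, -0.002, -3.14]
force: [0.5, 0.1, 0.6]
width: 0.0133
gripper_force: 20.0
```

move_arm(
  rows="0 0 0 0 0 0.003 0.005; 0 0 0 0 0 0.002 0.005; 0 0 0 0 0 0.001 0.005; 0 0 0 0 0 0 0.005; 0 0 0 0 0 0 0.005",
)

```text
t: 18.95
eef_pos: [0.6019, -0.1812, 0.0317]
ee_rot: [-3.142, 0.0, -3.142]
force: [-0.5, -0.1, 0.5]
width: 0.0132
gripper_force: 20.0
```

move_arm(
  rows="0 0 0 0 0 0.001 0.005; 0 0 0 0 0 0 0.005; 0 0 0 0 0 0 0.005",
)

```text
t: 19.32
eef_pos: [0.602, -0.1812, 0.0312]
ee_rot: [-3.141, 0.001, -3.141]
force: [-0.4, 0.1, 4.9]
width: 0.0137
gripper_force: 20.0
```

move_arm(
  rows="0 0 0 0 0 0 0.02; 0 0 0 0 0 0 0.03; 0 0 0 0 0 0 0.04; 0 0 0 0 0 0 0.045; 0 0 0 0 0 -0.03 0.045; 0 0 0 0 0 -0.06 0.06; 0 0 0 0.025 0.007 0 0.065; 0 0 0 0.045 0.014 0 0.065",
  squeeze=15,
)

```text
t: 20.32
eef_pos: [0.5323, -0.1601, 0.121]
ee_rot: [-3.142, 0.002, 3.141]
force: [-0.3, 0.6, -0.0]
width: 0.0641
gripper_force: 0.0
```

move_arm(
  rows="0 0 0 0.045 0.014 0 0.065; 0 0 0 0.035 0.01 0 0.065; 0 0 0 0.018 0.004 0 0.065; 0 0 0 0 0 0 0.065; 0 0 0 0 0 0 0.065",
)

```text
t: 20.95
eef_pos: [0.4352, -0.1322, 0.1209]
ee_rot: [-3.141, 0.001, -3.141]
force: [0.2, 0.1, -0.7]
width: 0.0651
gripper_force: 0.0
```

move_arm(
  rows="0 0 0 0.001 0 0.035 0.065; 0 0 0 0 0 0.035 0.065; 0 0 0 0 0 0.02 0.065; 0 0 0 0 0 0.004 0.055; 0 0 0 0 0 0 0.045; 0 0 0 0 0 0 0.03; 0 0 0 0 0 0 0.03; 0 0 0 0 0 0 0.03",
)

```text
t: 21.95
eef_pos: [0.4336, -0.1321, 0.0273]
ee_rot: [3.142, 0.002, -3.141]
force: [1.1, -1.3, 3.5]
width: 0.0376
gripper_force: 15.0
```

move_arm(
  rows="0 0 0 0 0 -0.01 0.03; 0 0 0 0 0 -0.04 0.03; 0 0 0 0 0 -0.045 0.03; 0 0 0 -0.015 -0.01 0 0.03; 0 0 0 -0.03 -0.02 0 0.03; 0 0 0 -0.04 -0.028 0 0.03; 0 0 0 -0.04 -0.028 0 0.03; 0 0 0 -0.035 -0.024 0 0.03",
  squeeze=20,
)

```text
t: 22.95
eef_pos: [0.5937, -0.2434, 0.1207]
ee_rot: [3.141, -0.001, 3.141]
force: [0.0, 0.6, -0.2]
width: 0.0372
gripper_force: 20.0
```

move_arm(
  rows="0 0 0 -0.022 -0.015 0 0.03; 0 0 0 0 0 0 0.03; 0 0 0 0 0 0.03 0.03; 0 0 0 0 0 0.03 0.03; 0 0 0 0 0 0.02 0.03; 0 0 0 0 0 0.006 0.03; 0 0 0 0 0 0 0.03; 0 0 0 0 0 0 0.03",
)

```text
t: 23.95
eef_pos: [0.6154, -0.2572, 0.0367]
ee_rot: [-3.141, 0.002, -3.141]
force: [0.1, -0.3, -0.6]
width: 0.0374
gripper_force: 20.0
```

move_arm(
  rows="0 0 0 0 0 0.003 0.03; 0 0 0 0 0 0.002 0.03; 0 0 0 0 0 0.001 0.03; 0 0 0 0 0 0.001 0.03; 0 0 0 0 0 0 0.03; 0 0 0 0 0 0 0.03",
)

```text
t: 24.7
eef_pos: [0.615, -0.2572, 0.0303]
ee_rot: [-3.141, 0.001, -3.141]
force: [-4.0, 2.9, 12.6]
width: 0.0375
gripper_force: 20.0
```

The pot is on the floor. I release and back away to get a clear view.

move_arm(
  rows="0 0 0 0 0 -0.0005 0.042; 0 0 0 0 0 0 0.048; 0 0 0 0 0 0 0.054; 0 0 0 0 0 0 0.058; 0 0 0 0 0 -0.03 0.058; 0 0 0 0 0 -0.06 0.058; 0 0 0 0.02 -0.03 -0.06 0.058; 0 0 0 0.05 -0.03 -0.02 0.058",
)

```text
t: 25.7
eef_pos: [0.5492, -0.3148, 0.1961]
ee_rot: [-3.139, 0.005, -3.139]
force: [-0.4, -0.7, -0.7]
width: 0.0579
gripper_force: 0.0
```

move_arm(
  rows="0 0 0 0.05 -0.03 0 0.058; 0 0 0 0.05 -0.03 0 0.058; 0 0 0 0.03 -0.05 0 0.058; 0 0 0 0 -0.06 0 0.058; 0 0 0 0 -0.06 0 0.058; 0 0 0 0 0 0 0.058",
)

```text
t: 26.45
eef_pos: [0.4158, -0.5473, 0.1908]
ee_rot: [3.141, -0.002, 3.138]
force: [-0.4, 1.1, -0.2]
width: 0.0577
gripper_force: 0.0
```

```bash
python3 - <<'E'
from h import *
p,d=arm.grab_frame("top");cv2.imwrite("pics/top9.png",cv2.resize(p[200:365,130:530],(800,330),interpolation=cv2.INTER_CUBIC));np.save("top9.npy",d)
E
```

```text
(no output)
```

View pics/top9.png

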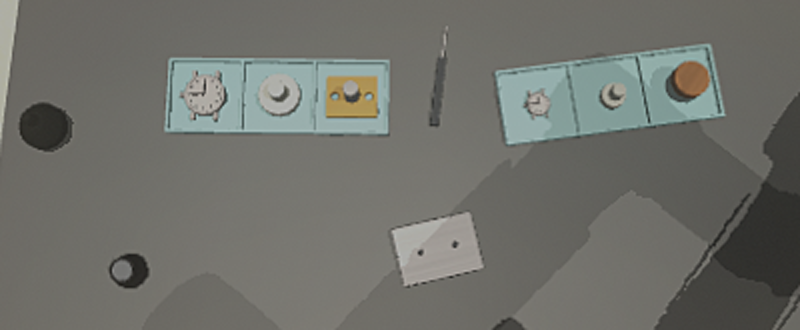

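All four parts stand in their own pockets: die_large at (280,94), plate at (352,96), die_small at (613,95) and pot at (690,79). The driver, loupe and blower have not moved, so I hand in.

```bash
python3 -c "
from station import arm
print(arm.job_done())"
```

```text
the job is handed in; nothing more can be done
None
```

I handed the job in after about 26 s of robot time: both dies, the plate and the pot are in their assigned pockets, and the final picture shows the loupe, blower and screwdriver where they started; no verdict came back.

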